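# Seat the burr of a tablet mill

## Task

The grinding burr of the blue tablet mill is standing proud: its two lugs lie on top of the collar instead of in the collar's two slots. Take it by its finger bar and turn it under light pressure, without forcing, until both lugs drop into the slots and it sits fully home, then let go. Leave the burr of the orange mill as it is.

Things in the scene. Friction and masses are not known exactly. Their poses are not given: they have to be found in the camera images.
- blue_burr: Loose burr in the blue mill's mouth. Origin: lower end of its axis; z up, x along lugs and bar. Above origin: round steel spigot, 32 mm across, to 38 mm; two lugs at 26-38 mm, along +x and -x out to 38 mm, 10 mm wide; disc 56 mm across at 38-46 mm; blue finger bar to grip at 46-78 mm, 50 mm long in x, 14 mm thick in y. Starts with its x 29-69 deg counter-clockwise (from above) of the mill's x.
- blue_mill: White tablet mill, blue collar, fixed. Origin: centre of underside, z up. 106 mm across at foot, 84 at collar; collar top 92 mm up; bore 36 mm. Two slots along its +x and -x, 20 mm wide, 14 mm deep, open outward; either takes either lug. Burr's origin is 66 mm above the mill's with lugs on the collar; within 8 deg of the slots it can drop 12 mm, to 54 mm when home, disc flat on the collar.
- orange_burr: The same burr with an orange finger bar, already home in the orange mill (its origin 54 mm above that mill's origin). Loose; leave it alone.
- orange_mill: The same mill with an orange collar and band, fixed to the worktop, 0.2 m or more from the blue one; which of the two stands on the left varies.
There are look-alikes about, which are no part of the job. What is shaped like the blue_burr but yellow is not meant.

How it is judged:
At the end, for the whole second after the job is handed in: The blue burr is at rest fully home in the blue mill: within 3 mm of its seated height, within 6 mm of the mill's axis, its lugs within 15 degrees of the line of the slots, upright within 6 degrees (z of blue_burr in the frame of blue_mill below 0.057 m and horizontal distance between blue_burr and blue_mill below 0.006 m and angle between the x axis of blue_burr and the x axis of blue_mill, either way round below 0.26 rad and angle between blue_burr's own z axis and vertical below 0.1 rad and linear speed of blue_burr below 0.02 m/s); the robot touches nothing.
It fails at once if the orange burr is shifted or lifted by more than 15 mm (distance of orange_burr from where it was at the start of the episode above 0.015 m).
It fails at once if the blue burr is forced against its mill with more than 100 N of contact in all (contact force between blue_burr and blue_mill above 100 N).
It also fails if it takes over 32 s, if anything falls off the work surface, if the arm or the gripper's body presses on something with over 40 N, if the wrist force passes 120 N, or if a joint passes its speed limit or range.

## Robot

A 6-joint arm with a two-finger parallel gripper is mounted at the origin on a cart in front of the work surface, level with it; the furniture and walls round the work are solid. World frame = base frame: x ahead of the robot, y to its left, z up, the work surface at z = 0. Lengths are in m, angles in rad, forces in N, time in s.
With the tool pointing down it reaches from about 0.3 to 0.775 m from the base axis. Payload 14.6 kg.
Tool frame: the origin (TCP) lies at the very end of the fingers, on their centre line; the grasp point (between the pads) lies 19 mm behind it; z points along the fingers, y is the direction in which the jaws open and shut (so a half turn about z gives the same grasp; the last joint's range is limited). The gripper opens to 94 mm and grips with 3 to 60 N. Pads are 16 mm wide; open, the fingers measure 119 mm over their backs; the gripper's body (75 mm by 177 mm) begins 78 mm behind the grasp point.
Start: joints at [1.139, 0.3, 1.521, -0, 1.321, -0.067], TCP at [0.196, 0.514, 0.205] pointing down, gripper open.
Joint ranges: [-3.03, 3.03], [-0.79, 2.21], [0.23, 2.52], [-1.04, 4.18], [0, 3.07], [-2.55, 2.55]. Speed limits (rad/s): [2.22, 2.22, 2.57, 3.14, 3.14, 3.14].

## Interface

Orientations are given as [roll, pitch, yaw] about the fixed x, y, z axes, in that order (R = Rz(yaw) Ry(pitch) Rx(roll)).
In Python, from station import ctrl, eyes gives the robot as it stands.
- The arm moves only by the tool jog_arm, never from a script. Its argument "moves" is a list of rows, each a list of 3 entries, a list of its own where there are three numbers: the shift along the world's x, y, z in mm, then the turn, a rotation vector about the world's x, y, z in units of 5 degrees (1.0 is 5 degrees), then the finger opening in mm, from 0 to 94. In form: [[[tx, ty, tz], [wx, wy, wz], jaw], ...]. A call has 1 to 5 rows; each row is the pose to reach, as a shift and turn from the pose commanded when the call began; what a row does not reach only later rows make up. A row lasts 1/12 s, in which the tool goes at most 41.7 mm and 7.16 degrees, less where a joint would pass 70% of its speed; a pose out of reach is approached as far as the arm can. A call with a gripper value outside its range is refused whole. The fingers move at their own pace and stop on an object; "squeeze" is the grip in N (left out, the last holds). Time passes only in rows, so rows that repeat a pose let the fingers close. It gives the time, the measured TCP pose, the force and the opening at its end, in the units of the state.
- ctrl.get_obs(): the state, without advancing time (a new reading comes with each control period).
- eyes.camera(name): name is "scene" or "side" or "wrist"; returns a dict with "frame" (420x560x3 uint8, red, green, blue), "vertical_fov" (degrees; the focal length in pixels is half the picture's height over the tangent of half this angle, whatever the lens; pixels are square), "cx", "cy" (the principal point, pixels), "eye" and "attitude" of the camera in the world; the wrist camera has in their place "hand_eye" (4x4, takes a point from camera to tool coordinates, whose origin is the TCP and whose axes are the flange's). Camera axes: x right, y down, z forward; pixel columns grow to the right and rows downward; lengths in m; the calibration is good to about 2 mm. The wrist camera is an equidistant fisheye: a pixel r from the principal point sees the ray r / f radians off the axis. A picture is of the moment at which its call begins: read the wrist's pose just before it. There is no depth.
- ctrl.hand_in(): hands the job in, once; it reports no verdict.
The state is a dict: "time_s": time; "qpos": joint angles; "joint_vel": joint speeds; "tau": joint torques, N m; "ee_pos": TCP position; "eef_rot": TCP orientation; "force": force on the tool from outside, world axes, zero at the start; "moment": the same for the moment, N m; "grip_width": finger opening in m.
Only numpy, scipy, OpenCV 4.12 (cv2) and the standard library are available. Lean on these libraries where they do the work, as an engineer would, in place of code of your own. Each camera call takes 0.05 s, during which the arm holds its last target.

## Working session

There is one attempt and no reset: what is moved stays moved. The work goes in short steps, Python scripts to look and compute and a tool call to move; the robot and the scene stay as the last step left them, time stands still between calls to the robot, and variables do not carry over. Pictures are saved under pics/ and viewed, and the job is handed in when it is done.

Besides the shell and the picture viewer there is one more tool, called after "Request:" in YAML: its name, and indented under it one key for each argument. jog_arm: Moves the arm, as the interface text tells. Its arguments: {"type":"object","properties":{"moves":{"type":"array","items":{"type":"array"}},"squeeze":{"type":"number"}},"required":["moves"]}

```bash
mkdir -p pics; cat > h.py <<'E'
import numpy as np,cv2
from station import ctrl,eyes
E
python3 - <<'E'
from h import *
s=ctrl.get_obs();print(s)
for n in ["scene","side","wrist"]:
    c=eyes.camera(n);cv2.imwrite(f"pics/{n}0.png",c["frame"][:,:,::-1])
    np.save(f"{n}0.npy",{k:v for k,v in c.items()},allow_pickle=True)
    print(n,{k:v for k,v in c.items() if k!="frame"})
E
```

```text
{'time_s': 0.0, 'qpos': array([ 1.13938717e+00,  3.00514136e-01,  1.52157434e+00, -2.94145769e-05,
        1.32068405e+00, -6.65847395e-02]), 'joint_vel': array([ 5.17891977e-04, -2.32794927e-04,  1.23331892e-03,  1.11996521e-03,
        1.83217422e-05, -1.11191795e-03]), 'tau': array([ 7.07336476e-04, -5.31819892e+01, -3.52721286e+01,  7.08791683e-02,
        2.44335568e-02, -1.56027289e-05]), 'ee_pos': array([0.19612622, 0.51356752, 0.20486557]), 'eef_rot': array([-3.14041349e+00, -5.00762860e-05,  2.77677550e+00]), 'force': array([-0.4550858 ,  0.66230579, -0.77068523]), 'moment': array([0.0060272 , 0.01147251, 0.00562825]), 'grip_width': 0.09399815515579332}
scene {'vertical_fov': 49.991438970569384, 'cx': 275.28602383452966, 'cy': 210.463455583627, 'eye': array([ 0.0588909 , -0.29886623,  0.7284502 ]), 'attitude': array([-2.48492139, -0.01635302, -0.92984258])}
side {'vertical_fov': 52.78011323555579, 'cx': 281.8804473720906, 'cy': 217.87822384120568, 'eye': array([ 0.49066397, -0.74023729,  0.47896634]), 'attitude': array([-2.04797703, -0.01067047,  0.00744472])}
wrist {'vertical_fov': 65.70646984690485, 'cx': 278.54898194493387, 'cy': 211.7725483853956, 'hand_eye': array([[ 3.94774229e-04, -9.74077014e-01, -2.26216302e-01,
         6.55187561e-02],
       [ 9.99999919e-01,  3.66042848e-04,  1.68954547e-04,
         1.22373740e-04],
       [-8.17698816e-05, -2.26216350e-01,  9.74077079e-01,
        -1.79919491e-01],
       [ 0.00000000e+00,  0.00000000e+00,  0.00000000e+00,
         1.00000000e+00]])}
```

View pics/scene0.png

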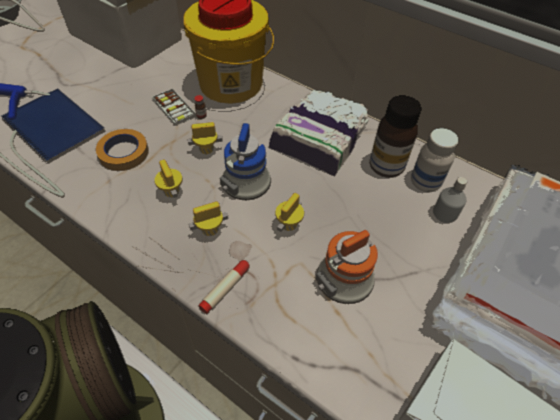

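View pics/side0.png

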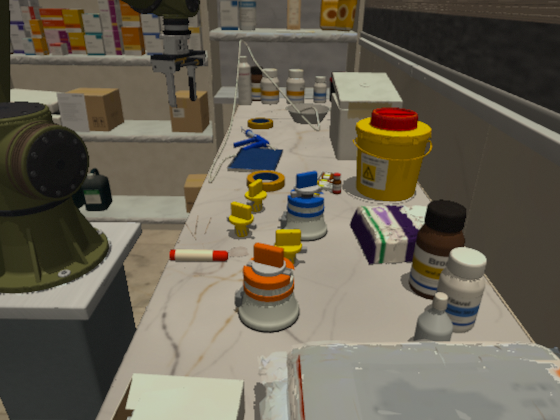

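View pics/wrist0.png

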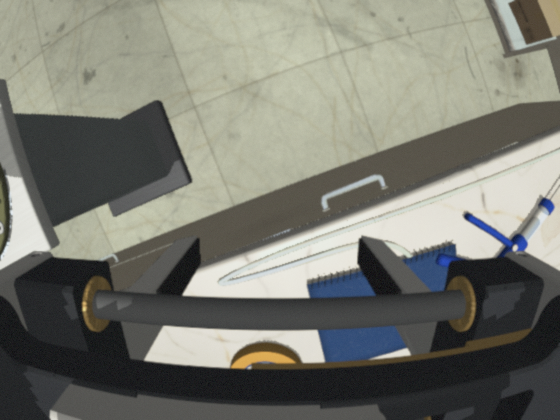

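The blue mill is at about (246,165) in the scene view and (306,210) in the side view. The orange mill is at (350,265) in the scene view. I'll zoom in next.

```bash
python3 - <<'E'
import cv2,numpy as np
a=cv2.imread("pics/scene0.png")[110:210,200:290];b=cv2.imread("pics/side0.png")[160:250,265:345]
cv2.imwrite("pics/z1.png",cv2.resize(a,None,fx=6,fy=6,interpolation=2))
cv2.imwrite("pics/z2.png",cv2.resize(b,None,fx=6,fy=6,interpolation=2))
E
```

```text
(no output)
```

View pics/z1.png

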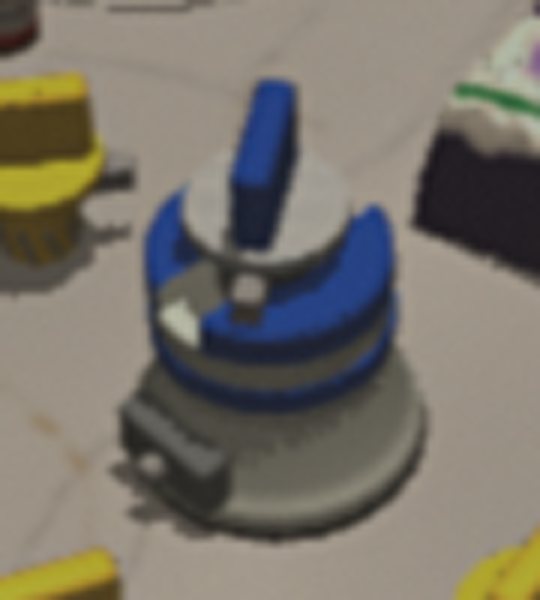

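View pics/z2.png

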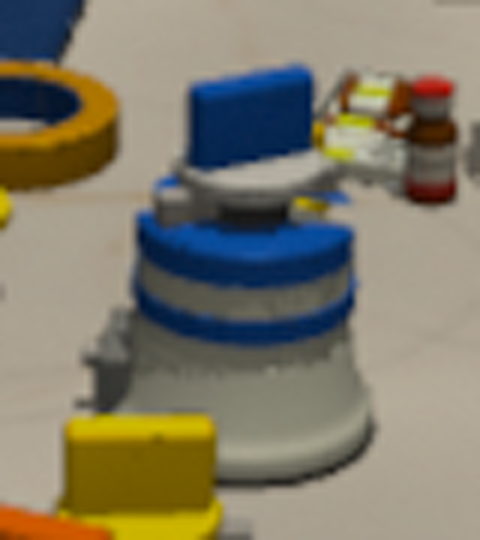

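```bash
cat > h.py <<'E'
import numpy as np,cv2
from scipy.spatial.transform import Rotation as R
from station import ctrl,eyes
def cam(n):return np.load(n,allow_pickle=True).item()
def bp(c,uv,z):
    f=210/np.tan(np.radians(c["vertical_fov"]/2))
    d=R.from_euler("xyz",c["attitude"]).as_matrix()@np.array([(uv[0]-c["cx"])/f,(uv[1]-c["cy"])/f,1])
    e=c["eye"];return e+d*(z-e[2])/d[2]
def pj(c,P):
    f=210/np.tan(np.radians(c["vertical_fov"]/2))
    p=(np.atleast_2d(P)-c["eye"])@R.from_euler("xyz",c["attitude"]).as_matrix()
    return np.c_[c["cx"]+f*p[:,0]/p[:,2],c["cy"]+f*p[:,1]/p[:,2]]
E
python3 - <<'E'
from h import *
s=cam("scene0.npy");d=cam("side0.npy")
q=[(262,82),(296,86),(268,185),(233,182)]
P=np.array([bp(s,(200+x/6,110+y/6),.144) for x,y in q]);print(P.round(4),P.mean(0))
v=(P[0]+P[1]-P[2]-P[3]);print("bar ang",np.degrees(np.arctan2(v[1],v[0])),np.linalg.norm(v)/2)
a=bp(s,(200+160/6,110+295/6),.092);b=bp(s,(200+205/6,110+325/6),.092);print("slot rim",a,b)
for x,y in[(190,85),(310,70)]:print("side bar ends",bp(d,(265+x/6,160+y/6),.144))
E
```

```text
[[0.5575 0.137  0.144 ]
 [0.5627 0.1272 0.144 ]
 [0.522  0.1057 0.144 ]
 [0.5164 0.1151 0.144 ]] [0.53966719 0.12123498 0.144     ]
bar ang 27.991325842104978 0.04631856327161126
slot rim [0.50196607 0.13706329 0.092     ] [0.50061331 0.11690343 0.092     ]
side bar ends [0.51975884 0.11373372 0.144     ]
side bar ends [0.56394864 0.13016394 0.144     ]
```

```bash
cat > ov.py <<'E'
from h import *
import sys
def overlay(cams,cx,cy,am,ab,zb,out,bx=None,by=None,K=6,half=48):
    bx=cx if bx is None else bx; by=cy if by is None else by
    t=np.linspace(0,2*np.pi,60)
    ims=[]
    for c in cams:
        C=pj(c,[[cx,cy,.1]])[0];o=(C-half).round()
        im=c["frame"][:,:,::-1]
        M=np.float32([[K,0,-o[0]*K+K/2-.5],[0,K,-o[1]*K+K/2-.5]])
        im=cv2.warpAffine(np.ascontiguousarray(im),M,(2*half*K-180,2*half*K),flags=cv2.INTER_CUBIC)
        def dr(P,col,cl=True):
            q=((pj(c,P)-o)*K).round().astype(np.int32);cv2.polylines(im,[q],cl,col,1,cv2.LINE_AA)
        ci=lambda r,z,x,y:np.c_[x+r*np.cos(t),y+r*np.sin(t),0*t+z]
        def rect(a,x0,x1,w,z,x,y):
            p=np.array([[x0,-w],[x1,-w],[x1,w],[x0,w]]);k,s=np.cos(a),np.sin(a)
            return np.c_[x+p@[k,-s],y+p@[s,k],np.full(4,z)]
        dr(ci(.042,.092,cx,cy),(0,255,0));dr(ci(.053,0,cx,cy),(0,255,0))
        for s in(0,np.pi):dr(rect(am+s,.018,.042,.01,.092,cx,cy),(0,255,255));dr(rect(am+s,.018,.042,.01,.078,cx,cy),(0,200,255))
        dr(ci(.028,zb+.046,bx,by),(0,0,255))
        dr(rect(ab,-.025,.025,.007,zb+.078,bx,by),(0,0,255))
        for s in(0,np.pi):dr(rect(ab+s,.016,.038,.005,zb+.038,bx,by),(255,0,255))
        ims.append(im)
    im=np.hstack(ims);cv2.imwrite(out,cv2.resize(im,None,fx=min(1,800/im.shape[1]),fy=min(1,800/im.shape[1])))
E
python3 - <<'E'
from ov import *
overlay([cam("scene0.npy"),cam("side0.npy")],.540,.1215,np.radians(-8),np.radians(26),.066,"pics/ov1.png")
E
```

```text
(no output)
```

View pics/ov1.png

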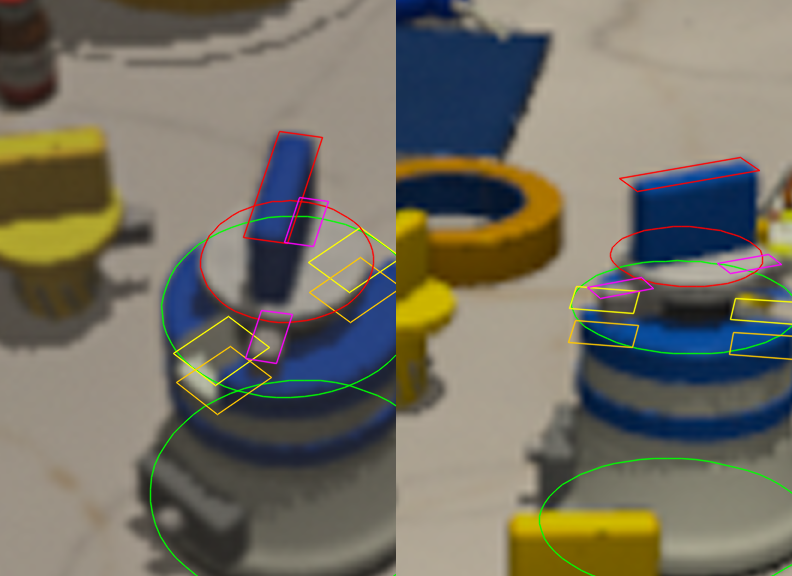

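Request:
jog_arm:
  moves:
    - [[40,-40,40],[0,0,1],94]
    - [[340,-390,65],[0,0,10],94]
    - [[340,-390,65],[0,0,10],94]
    - [[340,-390,65],[0,0,10],94]
    - [[340,-390,65],[0,0,10],94]
  squeeze: 15

```text
time_s: 0.57
ee_pos: [0.319, 0.3756, 0.2423]
eef_rot: [-3.141, -0.0, -2.965]
force: [0.7, 0.5, -0.0]
grip_width: 0.094
```

Request:
jog_arm:
  moves:
    - [[200,-235,10],[0,0,3],94]
    - [[200,-235,10],[0,0,3],94]
    - [[200,-235,10],[0,0,3],94]
    - [[200,-235,10],[0,0,3],94]
    - [[200,-235,10],[0,0,3],94]

```text
time_s: 0.98
ee_pos: [0.4472, 0.225, 0.2487]
eef_rot: [3.142, 0.0, -2.708]
force: [0.7, 0.1, 1.3]
grip_width: 0.0938
```

Request:
jog_arm:
  moves:
    - [[20,-22,0],[0,0,0],94]
    - [[20,-22,0],[0,0,0],94]
    - [[20,-22,0],[0,0,0],94]
    - [[20,-22,0],[0,0,0],94]

```text
time_s: 1.32
ee_pos: [0.4661, 0.2051, 0.2484]
eef_rot: [3.141, -0.0, -2.709]
force: [0.3, 0.5, -0.4]
grip_width: 0.0941
```

```bash
python3 - <<'E'
from h import *
s=ctrl.get_obs();print(s)
c=eyes.camera("wrist");c["ee"]=s["ee_pos"];c["rot"]=s["eef_rot"];np.save("w1.npy",c,allow_pickle=True)
cv2.imwrite("pics/w1.png",c["frame"][:,:,::-1])
E
```

```text
{'time_s': 1.3167, 'qpos': array([ 3.42535105e-01,  1.77486242e-01,  1.57185225e+00,  1.73979082e-04,
        1.39276088e+00, -1.66117739e+00]), 'joint_vel': array([ 0.02077592, -0.00806648,  0.00352375, -0.00082822, -0.00089465,
       -0.00177662]), 'tau': array([ -1.60947427, -46.23064041, -36.24488354,  -0.07156666,
         0.06135663,  -0.0560072 ]), 'ee_pos': array([0.46606727, 0.20510232, 0.24837747]), 'eef_rot': array([ 3.14137640e+00, -4.89194688e-04, -2.70870729e+00]), 'force': array([ 0.30440166,  0.48972092, -0.415197  ]), 'moment': array([ 0.06350933,  0.03538951, -0.00222415]), 'grip_width': 0.09411831167363094}
```

View pics/w1.png

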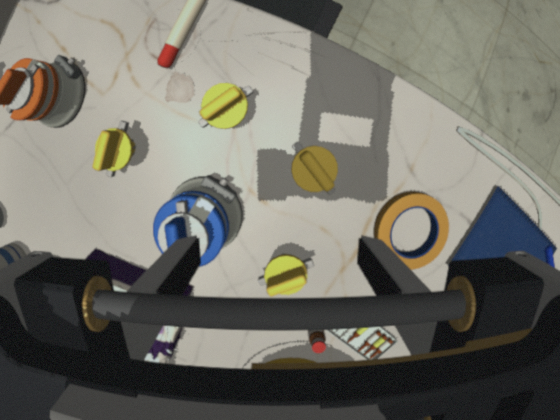

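The wrist view shows the blue mill at about (190,228), so I'll move above it and look again.

Request:
jog_arm:
  moves:
    - [[74,-84,0],[0,0,0],94]
    - [[74,-84,0],[0,0,0],94]
    - [[74,-84,0],[0,0,0],94]
    - [[74,-84,0],[0,0,0],94]
    - [[74,-84,0],[0,0,0],94]

```text
time_s: 1.78
ee_pos: [0.5404, 0.121, 0.2482]
eef_rot: [3.141, -0.001, -2.709]
force: [-0.9, 0.4, 0.1]
grip_width: 0.0939
```

```bash
cat >> h.py <<'E'
def wpose(c):
    T=np.eye(4);T[:3,:3]=R.from_euler("xyz",c["rot"]).as_matrix();T[:3,3]=c["ee"];return T@c["hand_eye"]
def wbp(c,uv,z):
    f=210/np.tan(np.radians(c["vertical_fov"]/2));T=wpose(c)
    x,y=uv[0]-c["cx"],uv[1]-c["cy"];r=np.hypot(x,y);th=r/f
    d=T[:3,:3]@np.array([np.sin(th)*x/r,np.sin(th)*y/r,np.cos(th)]);e=T[:3,3];return e+d*(z-e[2])/d[2]
def wpj(c,P):
    f=210/np.tan(np.radians(c["vertical_fov"]/2));T=wpose(c)
    p=(np.atleast_2d(P)-T[:3,3])@T[:3,:3];h=np.hypot(p[:,0],p[:,1]);r=f*np.arctan2(h,p[:,2])
    return np.c_[c["cx"]+r*p[:,0]/h,c["cy"]+r*p[:,1]/h]
_pj=pj
def pj(c,P):return wpj(c,P) if "hand_eye" in c else _pj(c,P)
def wsnap(n):
    s=ctrl.get_obs();c=eyes.camera("wrist");c["ee"]=s["ee_pos"];c["rot"]=s["eef_rot"];np.save(n+".npy",c,allow_pickle=True)
    cv2.imwrite(f"pics/{n}.png",c["frame"][:,:,::-1]);return c
E
python3 - <<'E'
from ov import *
c=wsnap("w2");print(c["ee"],np.degrees(c["rot"]))
z=c["frame"][140:290,190:370,::-1];cv2.imwrite("pics/w2z.png",cv2.resize(z,None,fx=4,fy=4,interpolation=2))
E
```

```text
[0.54036433 0.12102859 0.24822489] [ 1.79979457e+02 -3.62538009e-02 -1.55212265e+02]
```

View pics/w2z.png

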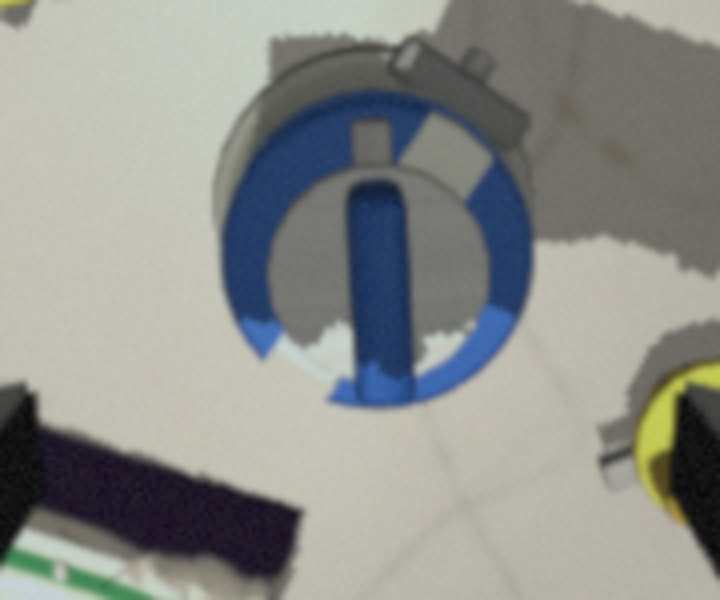

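```bash
python3 - <<'E'
from ov import *
c=cam("w2.npy")
g=lambda x,y,z:wbp(c,(190+(x-1.5)/4,140+(y-1.5)/4),z)
# slot: near slot rim corners, near slot inner
q={"s1a":(432,110,.092),"s1b":(493,157,.092),"s2a":(265,358,.092),"s2b":(332,402,.092),"lugend":(371,119,.104),"barF":(376,182,.144),"barN":(384,395,.144)}
for k,v in q.items():print(k,g(*v).round(4))
m=[(g(*q["s1a"])+g(*q["s1b"]))/2,(g(*q["s2a"])+g(*q["s2b"]))/2];d=m[1]-m[0]
print("slot",np.degrees(np.arctan2(d[1],d[0])),sum(m)/2,np.linalg.norm(d))
d=g(*q["barN"])-g(*q["barF"]);print("bar",np.degrees(np.arctan2(d[1],d[0])),(g(*q["barN"])+g(*q["barF"]))/2)
overlay([c],.540,.120,np.radians(-9),np.radians(26),.066,"pics/ov2.png",half=60)
E
```

```text
s1a [0.5003 0.1248 0.092 ]
s1b [0.5046 0.1445 0.092 ]
s2a [0.5793 0.1127 0.092 ]
s2b [0.5831 0.1342 0.092 ]
lugend [0.5081 0.1108 0.104 ]
barF [0.517  0.1156 0.144 ]
barN [0.5607 0.1381 0.144 ]
slot -8.115498154685246 [0.54182708 0.12905281 0.092     ] 0.07953925863773276
bar 27.14817757149955 [0.53885564 0.12685758 0.144     ]
```

View pics/ov2.png

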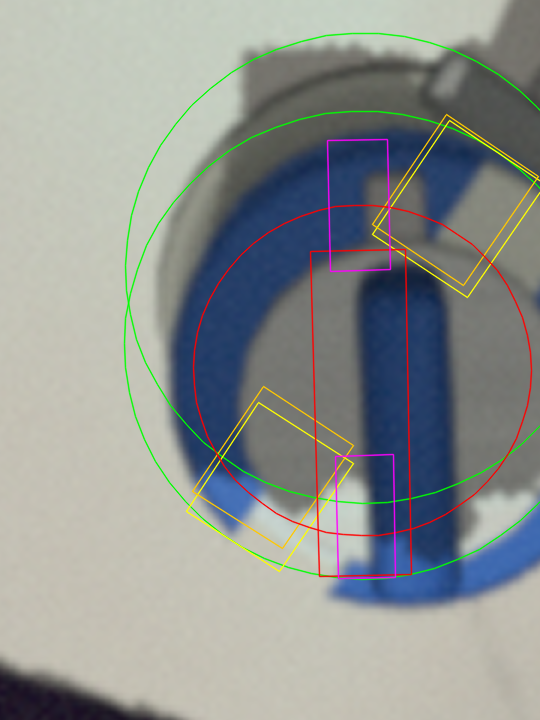

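Request:
jog_arm:
  moves:
    - [[-1,6,-30],[0,0,0.5],94]
    - [[-1,6,-75],[0,0,0.5],94]
    - [[-1,6,-75],[0,0,0.5],94]
    - [[-1,6,-75],[0,0,0.5],94]

```text
time_s: 2.17
ee_pos: [0.538, 0.1279, 0.1727]
eef_rot: [3.14, -0.003, -2.663]
force: [-0.2, 0.6, 0.1]
grip_width: 0.0939
```

```bash

python3 - <<'E'
from ov import *
c=wsnap("w3");print(c["ee"],np.degrees(c["rot"]))
z=c["frame"][100:300,160:400,::-1];cv2.imwrite("pics/w3z.png",cv2.resize(z,None,fx=3,fy=3,interpolation=2))
E
```

```text
[0.5379796  0.12792694 0.17273767] [ 179.93185079   -0.19893907 -152.5949739 ]
```

View pics/w3z.png

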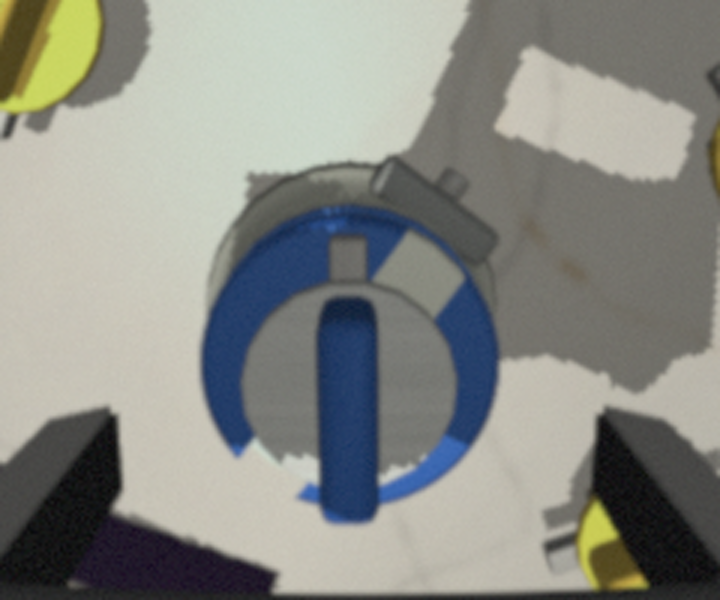

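```bash
python3 - <<'E'
from ov import *
c=cam("w3.npy")
g=lambda x,y,z:wbp(c,(160+(x-1)/3,100+(y-1)/3),z)
q={"s1a":(407,230,.092),"s1b":(466,273,.092),"s2a":(238,456,.092),"s2b":(300,500,.092),"lugend":(349,236,.104),"barF":(347,297,.144),"barN":(349,521,.144)}
for k,v in q.items():print(k,g(*v).round(4))
m=[(g(*q["s1a"])+g(*q["s1b"]))/2,(g(*q["s2a"])+g(*q["s2b"]))/2];d=m[1]-m[0]
print("slot",np.degrees(np.arctan2(d[1],d[0])),sum(m)/2,np.linalg.norm(d))
d=g(*q["barN"])-g(*q["barF"]);print("bar",np.degrees(np.arctan2(d[1],d[0])),np.linalg.norm(d),(g(*q["barN"])+g(*q["barF"]))/2)
e1=g(318,420,.144);e2=g(378,420,.144);print(np.linalg.norm(e1-e2))
# tool-frame lateral of bar
Rm=R.from_euler("xyz",c["rot"]).as_matrix()
b=(g(*q["barN"])+g(*q["barF"]))/2-c["ee"];print("tool xyz of bar",b@Rm, "slotc",(sum(m)/2-c["ee"])@Rm)
E
```

```text
s1a [0.501  0.1246 0.092 ]
s1b [0.5039 0.1443 0.092 ]
s2a [0.5799 0.1121 0.092 ]
s2b [0.5838 0.1339 0.092 ]
lugend [0.5083 0.1109 0.104 ]
barF [0.5159 0.1146 0.144 ]
barN [0.5627 0.1392 0.144 ]
slot -8.197984486125982 [0.5421678  0.12871888 0.092     ] 0.08020540323611168
bar 27.777390432890776 0.05283338313846315 [0.53930954 0.12689672 0.144     ]
0.013481403759170224
tool xyz of bar [-0.00080627 -0.00156092  0.02873321] slotc [-0.004363   -0.00132068  0.0807215 ]
```

Request:
jog_arm:
  moves:
    - [[2,-1,-30],[0,0,0],94]
    - [[2,-1,-55],[0,0,0],94]
    - [[2,-1,-55],[0,0,0],94]

```text
time_s: 2.47
ee_pos: [0.5404, 0.126, 0.117]
eef_rot: [3.141, -0.003, -2.665]
force: [-1.1, -0.1, -0.8]
grip_width: 0.0942
```

Request:
jog_arm:
  moves:
    - [[0,0,0],[0,0,0],40]
    - [[0,0,0],[0,0,0],25]
    - [[0,0,0],[0,0,0],20]
    - [[0,0,0],[0,0,0],18]
  squeeze: 15

```text
time_s: 2.8
ee_pos: [0.5421, 0.126, 0.1204]
eef_rot: [-3.141, 0.002, -2.665]
force: [-0.1, -0.0, -0.4]
grip_width: 0.0707
```

```bash

python3 - <<'E'
from ov import *
c=wsnap("w4");print(c["ee"],np.degrees(c["rot"]))
z=c["frame"][100:300,160:400,::-1];cv2.imwrite("pics/w4z.png",cv2.resize(z,None,fx=3,fy=3,interpolation=2))
E
```

```text
[0.54212096 0.12600555 0.12042464] [-1.79954614e+02  1.41574627e-01 -1.52686562e+02]
```

View pics/w4z.png

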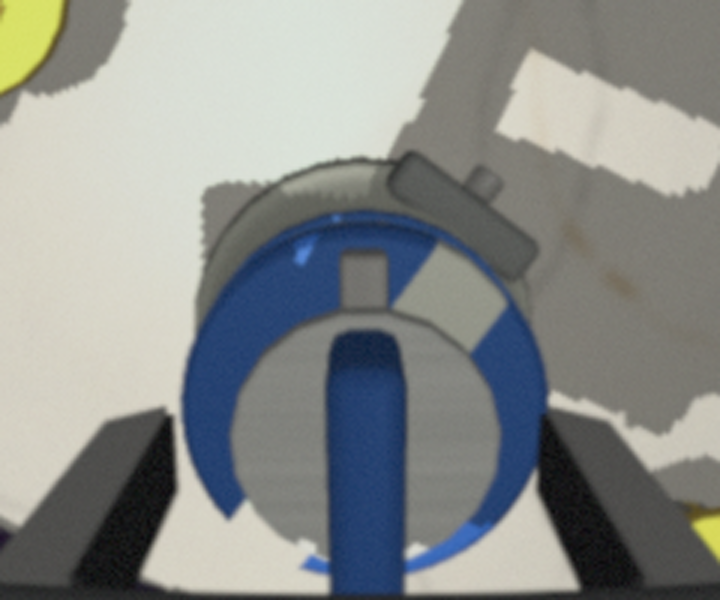

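Request:
jog_arm:
  moves:
    - [[-1,2,-3],[0,0,0],30]
    - [[-1,2,-3],[0,0,0],30]
    - [[-1,2,-3],[0,0,0],30]
    - [[-1,2,-3],[0,0,0],30]
    - [[-1,2,-3],[0,0,0],30]

```text
time_s: 3.27
ee_pos: [0.5404, 0.1278, 0.1156]
eef_rot: [3.142, -0.0, -2.665]
force: [0.5, -0.9, 0.3]
grip_width: 0.0336
```

Request:
jog_arm:
  moves:
    - [[0,0,0],[0,0,0],24]
    - [[0,0,0],[0,0,0],24]
    - [[0,0,0],[0,0,0],24]

```text
time_s: 3.52
ee_pos: [0.5404, 0.1278, 0.1156]
eef_rot: [-3.142, 0.0, -2.665]
force: [-0.8, 0.5, 0.1]
grip_width: 0.0241
```

```bash

python3 - <<'E'
from ov import *
c=wsnap("w5");print(c["ee"],np.degrees(c["rot"]))
z=c["frame"][100:300,160:400,::-1];cv2.imwrite("pics/w5z.png",cv2.resize(z,None,fx=3,fy=3,interpolation=2))
E
```

```text
[0.54043202 0.12781843 0.11561783] [-1.79999798e+02  2.08454981e-03 -1.52689002e+02]
```

View pics/w5z.png

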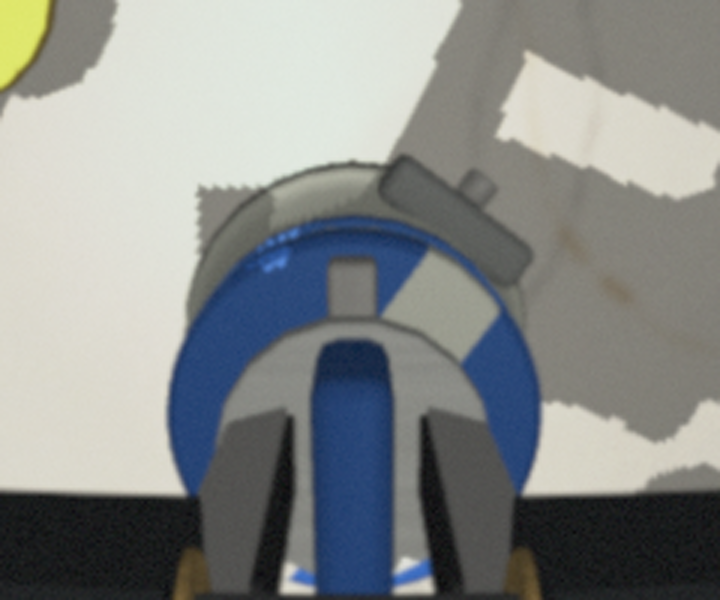

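The bar is centred to within 1 mm between the fingers (fingers at columns 293 and 422, bar at 313–392). I'll close on it now.

Request:
jog_arm:
  moves:
    - [[0.4,-0.8,0],[0,0,0],20]
    - [[0.4,-0.8,0],[0,0,0],10]
    - [[0.4,-0.8,0],[0,0,0],10]
    - [[0.4,-0.8,0],[0,0,0],10]
    - [[0.4,-0.8,0],[0,0,0],10]
  squeeze: 15

```text
time_s: 3.98
ee_pos: [0.5408, 0.127, 0.1156]
eef_rot: [-3.141, -0.0, -2.665]
force: [-0.6, -0.5, 0.3]
grip_width: 0.0139
```

Request:
jog_arm:
  moves:
    - [[0,0,-0.5],[0,0,-1],10]
    - [[0,0,-1],[0,0,-2],10]
    - [[0,0,-1],[0,0,-3],10]
    - [[0,0,-1],[0,0,-4],10]

```text
time_s: 4.32
ee_pos: [0.5414, 0.1272, 0.1155]
eef_rot: [3.141, 0.002, -3.018]
force: [0.2, -0.0, 6.5]
grip_width: 0.014
```

Request:
jog_arm:
  moves:
    - [[0,0,0],[0,0,-1],10]
    - [[0,0,0],[0,0,-2],10]
    - [[0,0,0],[0,0,-2.8],10]
    - [[0,0,-0.5],[0,0,-3.2],10]
    - [[0,0,-0.5],[0,0,-3.2],10]

```text
time_s: 4.73
ee_pos: [0.5406, 0.127, 0.1138]
eef_rot: [-3.141, -0.001, 2.988]
force: [-0.5, 0.4, -1.7]
grip_width: 0.0139
```

The axial force has gone to zero and z is falling, so the lugs are over the slots. I'll lower gently.

Request:
jog_arm:
  moves:
    - [[0,0,-2],[0,0,0],10]
    - [[0,0,-4],[0,0,0],10]
    - [[0,0,-6],[0,0,0],10]
    - [[0,0,-8],[0,0,0],10]
    - [[0,0,-9],[0,0,0],10]

```text
time_s: 5.15
ee_pos: [0.5407, 0.127, 0.1046]
eef_rot: [-3.141, -0.001, 2.99]
force: [-0.7, 0.5, -2.3]
grip_width: 0.0137
```

Request:
jog_arm:
  moves:
    - [[0,0,-1],[0,0,0],10]
    - [[0,0,-2],[0,0,0],10]
    - [[0,0,-2],[0,0,0],10]

```text
time_s: 5.4
ee_pos: [0.5409, 0.127, 0.1036]
eef_rot: [3.142, 0.0, 2.99]
force: [-2.3, -0.0, 2.9]
grip_width: 0.0141
```

Contact at z = 0.1036, which is exactly 12 mm below the gripping height: the burr is seated. I'll release it and back off.

Request:
jog_arm:
  moves:
    - [[0,0,1],[0,0,0],14]
    - [[0,0,1],[0,0,0],30]
    - [[0,0,1],[0,0,0],40]
    - [[0,0,1],[0,0,0],40]
    - [[0,0,1],[0,0,0],40]

```text
time_s: 5.82
ee_pos: [0.5409, 0.127, 0.1041]
eef_rot: [3.142, 0.0, 2.99]
force: [-0.1, 0.9, -0.5]
grip_width: 0.0371
```

Request:
jog_arm:
  moves:
    - [[0,0,1],[0,0,0],60]
    - [[0,0,30],[0,0,0],80]
    - [[0,0,70],[0,0,0],94]
    - [[0,0,110],[0,0,0],94]
    - [[0,0,130],[0,0,0],94]

```text
time_s: 6.23
ee_pos: [0.5416, 0.1272, 0.2391]
eef_rot: [3.14, 0.005, 2.99]
force: [0.0, 1.2, -0.2]
grip_width: 0.0695
```

Request:
jog_arm:
  moves:
    - [[0,0,10],[0,0,0],94]
    - [[0,0,10],[0,0,0],94]
    - [[0,0,10],[0,0,0],94]

```text
time_s: 6.48
ee_pos: [0.5405, 0.127, 0.2428]
eef_rot: [-3.141, -0.001, 2.99]
force: [0.2, 0.4, -0.9]
grip_width: 0.0898
```

```bash

python3 - <<'E'
from ov import *
c=wsnap("w6");print(c["ee"],np.degrees(c["rot"]))
s=eyes.camera("side")
z=cv2.resize(c["frame"][150:270,220:340,::-1],(480,480),interpolation=2);z2=cv2.resize(s["frame"][170:250,270:350,::-1],(320,320),interpolation=2)
z2=cv2.copyMakeBorder(z2,0,160,0,0,0);cv2.imwrite("pics/w6z.png",np.hstack([z,z2]))
E
```

```text
[0.54050332 0.12696499 0.24279398] [-1.79977246e+02 -7.60505080e-02  1.71310554e+02]
```

View pics/w6z.png

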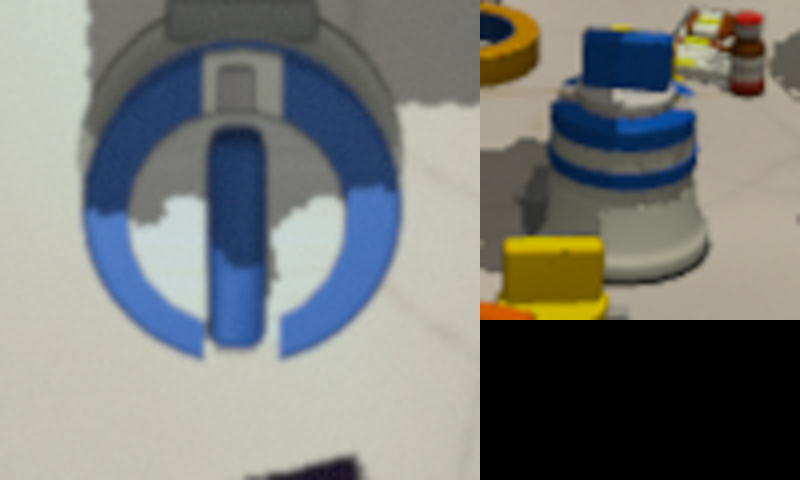

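The lug sits centred in the slot (lug columns 219–256 inside slot 203–284), and the disc lies flat on the collar. The gripper is clear of everything.

```bash
python3 -c "
from station import ctrl
print(ctrl.hand_in())"
```

```text
the job is handed in; nothing more can be done
None
```

The blue burr is home in the blue mill, and the job is handed in. I gripped it by its finger bar with 15 N, turned it about 36° clockwise under light pressure and lowered it until it seated. Then I let go and backed off about 140 mm upward.

**Seating:** the tool came to rest exactly 12 mm below the height at which it gripped. The last pictures show both lugs lined up with the slots, the visible lug centred in its slot, and the disc flat on the collar.

**Forces:** the highest vertical wrist force I read was 6.5 N. The gripper ended about 0.24 m above the work surface, clear of everything, at about 6.5 s on the robot's clock. I never approached the orange mill.

**Disagreement:** the scene and side cameras put the burr's y position about 5 mm lower than the wrist camera did. I went with the wrist camera, and the grip closed with almost no sideways force. I did not measure tilt or final offset from the mill's axis with numbers; I only saw them in the pictures.

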